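# Gauge out the dividers of a bottle rack with a spacer block

## Robot

A 7-joint arm with a two-finger parallel gripper is mounted at the origin on a cart in front of the work surface, level with it; the furniture and walls round the work are solid. World frame = base frame: x ahead of the robot, y to its left, z up, the work surface at z = 0. Lengths are in m, angles in rad, forces in N, time in s.
With the tool pointing down it reaches from about 0.4 to 0.85 m from the base axis. Payload 4.4 kg.
Tool frame: the origin (TCP) lies at the centre of the arm's flange, where the gripper is bolted on; the fingertips stand 199 mm ahead of it and the grasp point (between the pads) lies grip_depth ahead of it (grip_depth is the distance from the TCP to the grasp point, in m); z points along the fingers, y is the line along which they close (so a half turn about z gives the same grasp; the last joint's range is limited). The gripper opens to 94 mm and grips with 3 to 60 N. Pads are 16 mm wide; open, the fingers measure 119 mm over their backs; the gripper's body (75 mm by 177 mm) begins 78 mm behind the grasp point.
Start: joints at [1.058, 0.628, 0.038, 1.517, -0.027, 0.996, -0.02], TCP at [0.281, -0.586, 0.405] pointing down, gripper open.
Joint ranges: [-3.06, 3.06], [-0.37, 2.12], [-1.25, 1.32], [0.18, 2.47], [-1.1, 4.24], [0.23, 1.98], [-2.94, 2.94]. Speed limits (rad/s): [2.57, 2.57, 3.14, 3.14, 3.14, 3.14, 3.14].

## Interface

Orientations are given as a rotation vector (axis times angle).
In Python, from station import get_obs, capture, close_job, grip_depth gives the robot as it stands. The module is installed in compiled form; this text tells all that it offers.
- The arm moves only by the tool arm_command, never from a script. Its argument "commands" is one flat list of numbers, 7 for each row, row after row: the shift along the tool's x, y, z in mm, then the turn, a rotation vector about the tool's x, y, z in units of 5 degrees (1.0 is 5 degrees), then the opening, from -1 (shut) to 1 (fully open). A call has exactly 5 rows; each row shifts and turns the commanded pose from where the row before left it, along the tool's axes as they then stand; what a row does not reach is not made up. A row lasts 1/12 s, in which the tool goes at most 41.7 mm and 7.16 degrees, less where a joint would pass 70% of its speed; a pose out of reach is approached as far as the arm can. A call is refused whole if a number of a shift passes 41.7 or a number of a turn 1, either way. A call with a gripper value outside its range is refused whole. The fingers move at their own pace and stop on an object; "squeeze" is the grip in N (left out, the last holds). Time passes only in rows, so rows that do not move let the fingers close, or fill a call up. It gives the time, the measured TCP pose, the force, the opening and the grip force at its end, in the units of the state.
- get_obs(): the state, without advancing time (a new reading comes with each control period).
- capture(name): name is "scene" or "top"; returns a dict with "color" (480x640x3 uint8, red, green, blue), "fx", "fy", "cx", "cy" (pixels), "dist_coeffs" ([k1, k2, p1, p2, k3] as OpenCV has them; the pictures are not rectified), "cam_to_world" (4x4, takes a point from camera to world coordinates). Camera axes: x right, y down, z forward; pixel columns grow to the right and rows downward; lengths in m; the calibration is good to about 2 mm. A picture is of the moment at which its call begins. There is no depth.
- close_job(): hands the job in; it is judged then, once.
The state is a dict: "t": time; "joints": joint angles; "joint_vel": joint speeds; "joint_torque": joint torques, N m; "position": TCP position; "ee_rot": TCP orientation; "ft_force": force on the tool from outside, world axes, zero at the start; "moment": the same for the moment, N m; "gripper_width": opening from 0.0 (shut) to 1.0 (fully open); "gripper_force": force on a finger pad.
Only numpy, scipy, OpenCV 4.12 (cv2) and the standard library are available. Lean on these libraries where they do the work, as an engineer would, in place of code of your own. Each camera call takes 0.05 s, during which the arm holds its last target. There are 200 camera calls.

## Task

Space out the rack for the waiting bottles: pick up the orange spacer block by its bar and step it along the row from the grey end wall, hooking its lip over each blue divider in turn and drawing that divider in until the block bears gently but firmly on the plate before it, so that the three spaces come out alike. Move the dividers only with the block, never lean hard on anything, and stop as soon as it bears: a divider already set must not be shoved along again. Then stand the block upright on the bench clear of the rack, let go, and leave the other things alone.

Things in the scene. Friction and masses are not known exactly. Their poses are not given: they have to be found in the camera images.
- rack: Bottle rack, fixed to the bench: grey metal tray 116 x 330 mm on which upright dividers slide. Origin: centre of its underside. Its y axis is the row: the grey end wall stands at the -y end, +y leads away from it; all plates are square to y. Only the end wall and the dividers' plates rise above 32 mm from the bench.
- end_wall: Grey end wall, fixed to the rack at its -y end: plate 104 mm wide (x), 6 mm thick (y), top 78 mm above the bench. Origin: under its middle, on the bench; axes as the rack's.
- wall_top (a point): Middle of the end wall's top edge (middle of its 6 mm thickness), 78 mm above the bench.
- spacer: Loose spacer block, 0.14 to 0.28 kg, orange plastic, grip bar on top, 40 (x) x 76 (y) x 88 mm. Origin: centre of its foot's underside; it stands on this foot: y -26.5 to 26.5 mm, z 0 to 36 mm. Then an open slot, y 26.5 to 39.5 mm, takes a 6 mm divider; then the lip, y 39.5 to 49.5, z 12 to 36 mm. A deck, z 36 to 44 mm, joins all three.
- spacer_grip (a point): Middle of the spacer's grip bar, 68 mm above and 4 mm to +y of its origin; axes as the spacer's. The bar is aluminium, 22 mm thick (y), 50 mm long (x), 44 to 88 mm above the foot's underside: pinch it across y from above, firmly (40 N or more), fingertips above the deck.
- spacer_face (a point): Middle of the -y face of the spacer's foot, 18 mm above its underside. In use spacer y lies along rack y, the lip over the +y side of a divider, the deck 0 to 12 mm above the divider's top edge. Drawn to -y until this face bears on the plate before with some 3 N (beyond the drag), it leaves 60 mm clear between the two (66 mm middle to middle).
- divider1: Blue sliding divider 1, the one next to the end wall: an upright plate 100 mm wide (rack x), 6 mm thick (rack y), top 78 mm above the bench. It only slides along the rack's y and stays where it is left: a steady drag of 4.5 to 5.5 N (each its own) holds it; a harder push shoves it along. Origin: under its middle on the bench; axes as the rack's.
- divider1_top (a point): Middle of the top edge of divider 1 (middle of its thickness), 78 mm above the bench.
- divider2: Blue sliding divider 2, the middle one: an upright plate 100 mm wide (rack x), 6 mm thick (rack y), top 78 mm above the bench. It only slides along the rack's y and stays where it is left: a steady drag of 4.5 to 5.5 N (each its own) holds it; a harder push shoves it along. Origin: under its middle on the bench; axes as the rack's.
- divider2_top (a point): Middle of the top edge of divider 2 (middle of its thickness), 78 mm above the bench.
- divider3: Blue sliding divider 3, the one farthest from the end wall: an upright plate 100 mm wide (rack x), 6 mm thick (rack y), top 78 mm above the bench. It only slides along the rack's y and stays where it is left: a steady drag of 4.5 to 5.5 N (each its own) holds it; a harder push shoves it along. Origin: under its middle on the bench; axes as the rack's.
- divider3_top (a point): Middle of the top edge of divider 3 (middle of its thickness), 78 mm above the bench.
- bottle_a: Bystander: clear bottle with blue cap, 56 mm across, 104 mm tall. Origin: centre of its underside.
- bottle_b: Bystander: clear bottle with blue cap, 56 mm across, 102 mm tall. Origin: centre of its underside.
- bottle_c: Bystander: amber bottle with blue cap, 57 mm across, 112 mm tall. Origin: centre of its underside.
- marker: Bystander: blue and white marker pen lying on the bench, 130 mm long. Origin: centre of its underside.
Things that resemble listed ones, but are neither listed nor needed, are in the scene too. There is more than one size of the spacer; the job needs the smallest.

How it is judged:
By the outcome, as a careful person would: the job done as asked, in the order asked, and still so for the second after the job is handed in, with the robot touching nothing.
It also fails if it takes over 72 s, if anything falls off the work surface, if the arm or the gripper's body presses on something with over 40 N, if the wrist force passes 120 N, or if a joint passes its speed limit or range.

## Working session

There is one attempt and no reset: what is moved stays moved. The work goes in short steps, Python scripts to look and compute and a tool call to move; the robot and the scene stay as the last step left them, time stands still between calls to the robot, and variables do not carry over. Pictures are saved under pics/ and viewed, at most 10 in all, crops included, and the job is handed in when it is done.

Besides the shell and the picture viewer there is one more tool, called after ">>>" as a command line: name --argument value ..., lists and objects as JSON in quotes. arm_command: Moves the arm, as the interface text tells. Its arguments: {"type":"object","properties":{"commands":{"type":"array"},"squeeze":{"type":"number"}},"required":["commands"]}

```bash
mkdir -p pics; python3 - <<'E'
from station import *
import cv2
print(get_obs(), grip_depth)
for n in("scene","top"):
    c=capture(n); cv2.imwrite(f"pics/{n}0.png",c["color"][:,:,::-1]); print({k:v for k,v in c.items() if k!="color"})
E
```

```text
{'t': 0.0, 'joints': array([ 1.0581736 ,  0.62925112,  0.03844152,  1.51831158, -0.02702164,
        0.99630342, -0.02000038]), 'joint_vel': array([ 7.35092008e-05,  6.46742194e-04, -4.99202343e-04, -3.93458391e-03,
        4.47826688e-04,  6.64637895e-04, -1.11405106e-03]), 'joint_torque': array([-7.25127325e-05, -5.49713409e+01,  1.14336960e+00, -1.86625582e+01,
       -5.22412104e-02,  2.37218232e-02,  1.63640957e-04]), 'position': array([ 0.28077869, -0.58591603,  0.40383341]), 'ee_rot': array([-3.06184921e+00, -6.95647814e-01,  6.08691264e-04]), 'ft_force': array([-0.63272636, -0.6332201 ,  0.5220684 ]), 'moment': array([ 0.04417445, -0.04345889,  0.03421487]), 'gripper_force': 0.0, 'gripper_width': 0.9992345165181749} 0.1804
{'fx': 526.222202120761, 'fy': 526.222202120761, 'cx': 323.1869820929706, 'cy': 236.29404782152454, 'dist_coeffs': array([-0.06751786,  0.        ,  0.        ,  0.        ,  0.        ]), 'cam_to_world': array([[ 0.60892456, -0.48459147,  0.6279984 , -0.40950869],
       [-0.79305264, -0.35526335,  0.49482871, -0.74373628],
       [-0.01668496, -0.79934915, -0.60063513,  1.00468762],
       [ 0.        ,  0.        ,  0.        ,  1.        ]])}
{'fx': 620.3213347392685, 'fy': 620.3213347392685, 'cx': 321.8287362857108, 'cy': 236.84782240243072, 'dist_coeffs': array([-0.05645897,  0.        ,  0.        ,  0.        ,  0.        ]), 'cam_to_world': array([[ 5.61846374e-02, -9.76672926e-01,  2.07251737e-01,
         2.22068324e-01],
       [-9.98415615e-01, -5.56029615e-02,  8.63545087e-03,
         1.24715084e-03],
       [ 3.08979929e-03, -2.07408550e-01, -9.78249532e-01,
         1.63726399e+00],
       [ 0.00000000e+00,  0.00000000e+00,  0.00000000e+00,
         1.00000000e+00]])}
```

View pics/scene0.png

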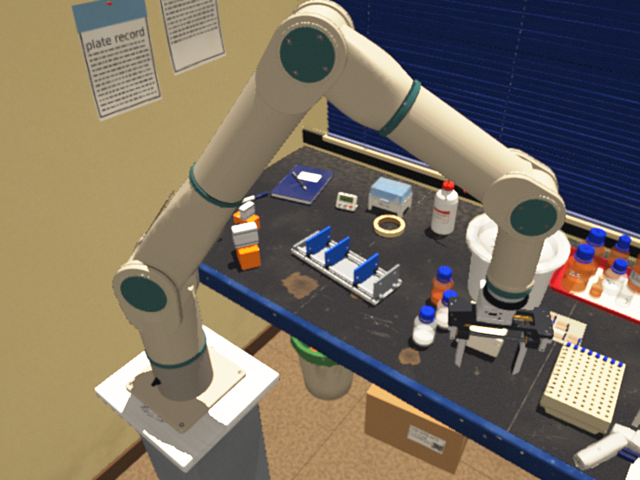

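View pics/top0.png

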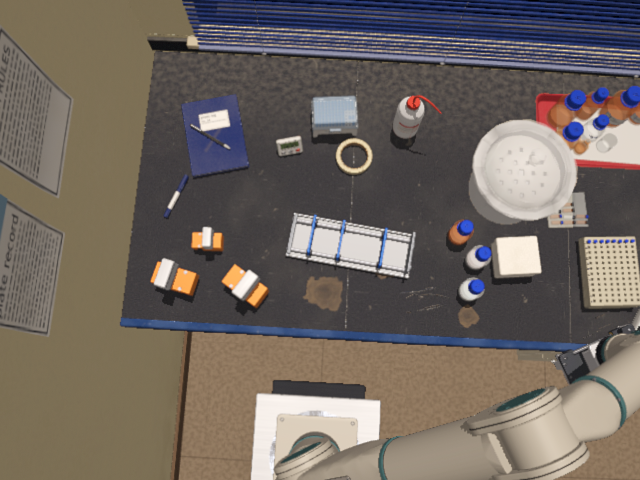

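The scene view shows the rack near (347,267) with three blue dividers, and orange blocks at (245,215) and (247,245). The top view shows the rack at (350,245), with the grey end wall at its right end (410,258) and dividers at columns 312, 341 and 384. It also shows three orange blocks at (208,240), (174,278) and (246,286). The one at (208,240) looks smallest.

```bash
python3 - <<'E'
import cv2,numpy as np
a=cv2.imread("pics/top0.png")
x=cv2.resize(a[205:285,280:420],None,fx=5.5,fy=5.5,interpolation=cv2.INTER_CUBIC)
cv2.imwrite("pics/rackt.png",x[:440])
y=cv2.resize(a[220:315,145:275],None,fx=3.05,fy=3.05,interpolation=cv2.INTER_CUBIC)
s=cv2.imread("pics/scene0.png")
z=cv2.resize(s[180:275,205:335],None,fx=3.05,fy=3.05,interpolation=cv2.INTER_CUBIC)
cv2.imwrite("pics/blk.png",np.hstack([y,z]))
E
```

```text
(no output)
```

View pics/rackt.png

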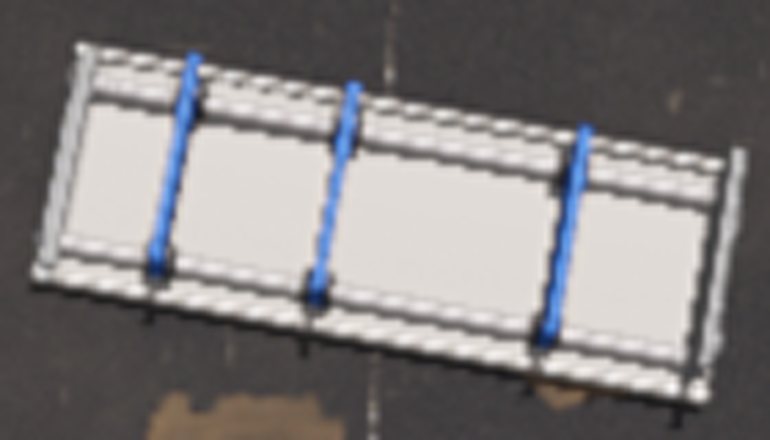

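View pics/blk.png

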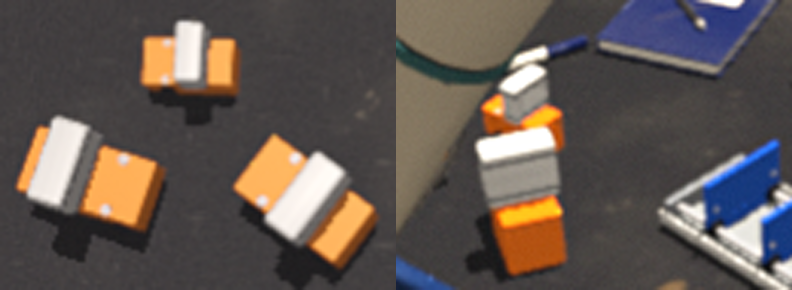

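The rack crop shows dividers (top edges) running (193,58)-(157,270), (353,88)-(317,300) and (585,130)-(547,340), with the end wall at about (738,150)-(708,380). The block crop confirms that the top one is smallest. Its bar lies across the image and its longer deck side, with two dots, is to the left (world +y), so the lip already points along rack +y.

```bash
cat > h.py <<'E'
import cv2,numpy as np
from station import *
def K(c): return np.array([[c["fx"],0,c["cx"]],[0,c["fy"],c["cy"]],[0,0,1]])
def ray(c,p):
    u=cv2.undistortPoints(np.float64(p).reshape(-1,1,2),K(c),c["dist_coeffs"]).reshape(-1,2)
    T=c["cam_to_world"]; return T[:3,3],np.c_[u,np.ones(len(u))]@T[:3,:3].T
def plane(c,p,z):
    o,d=ray(c,p); return o+d*((z-o[2])/d[:,2])[:,None]
def tri(c1,p1,c2,p2):
    o1,d1=ray(c1,[p1]);o2,d2=ray(c2,[p2]);A=np.c_[d1[0],-d2[0]]
    s=np.linalg.lstsq(A,o2-o1,rcond=None)[0];a=o1+s[0]*d1[0];b=o2+s[1]*d2[0]
    return (a+b)/2,np.linalg.norm(a-b)
def hsv(c): return cv2.cvtColor(c["color"],cv2.COLOR_RGB2HSV)
def comps(m,roi,amin=15):
    k=np.zeros_like(m);x0,y0,x1,y1=roi;k[y0:y1,x0:x1]=m[y0:y1,x0:x1]
    n,l,s,c=cv2.connectedComponentsWithStats(k)
    return [np.argwhere(l==i)[:,::-1].astype(float) for i in range(1,n) if s[i,4]>=amin]
def ends(P):  # ends of long axis of pixel set
    m=P.mean(0);v=np.linalg.svd(P-m,full_matrices=False)[2][0];t=(P-m)@v
    return m,m+v*t.min(),m+v*t.max()
E
python3 - <<'E'
from h import *
np.set_printoptions(precision=4,suppress=True)
t=capture("top");s=capture("scene")
for n,c,roi in(("top",t,(285,205,420,285)),("scene",s,(290,220,405,305))):
    H=hsv(c);m=cv2.inRange(H,(98,120,90),(125,255,255))
    for P in sorted(comps(m,roi),key=lambda P:P[:,0].mean()):
        if n=="top":
            mm,a,b=ends(P);W=plane(t,[mm,a,b],.078);d=W[1]-W[2];print("div",len(P),mm,W[0],"len",np.linalg.norm(d),"ang",np.degrees(np.arctan2(d[1],d[0])))
        else:
            q=cv2.convexHull(P.astype(np.int32)).reshape(-1,2);ap=cv2.approxPolyDP(q,3,True).reshape(-1,2);print("scene div",len(P),ap.tolist())
H=hsv(t)
for lo,hi,roi,nm in(((0,0,150),(180,60,255),(190,222,230,255),"bar"),((5,130,120),(22,255,255),(185,222,230,258),"orange")):
    for P in comps(cv2.inRange(H,lo,hi),roi): 
        r=cv2.minAreaRect(P.astype(np.float32));print(nm,len(P),r);print(plane(t,cv2.boxPoints(r),.088 if nm=="bar" else .044))
H=hsv(s)
for P in comps(cv2.inRange(H,(0,0,140),(180,70,255)),(230,200,262,222)): print("sbar",len(P),cv2.approxPolyDP(cv2.convexHull(P.astype(np.int32)),1.5,True).reshape(-1,2).tolist())
# end wall: light pixels at right
m=cv2.inRange(hsv(t),(0,0,120),(180,60,255))
for r in range(232,276,4):
    w=np.where(m[r,395:420])[0]; print(r,395+w.max() if len(w) else None,end="; ")
E
```

```text
div 91 [311.6484 233.2527] [0.5604 0.0417 0.078 ] len 0.10460785047383078 ang -6.923422556920548
div 70 [340.5571 238.0143] [ 0.5521 -0.0332  0.078 ] len 0.10446225952244435 ang -7.652290315402303
div 104 [382.3654 246.9231] [ 0.5349 -0.1414  0.078 ] len 0.10166145795297782 ang -7.6615093738499995
scene div 404 [[330, 226], [325, 246], [307, 253], [306, 240]]
scene div 409 [[348, 236], [349, 248], [344, 256], [325, 265], [325, 252]]
scene div 405 [[378, 253], [372, 274], [354, 283], [354, 270]]
bar 175 ((206.5, 236.5), (19.0, 9.0), 90.0)
[[0.5586 0.3233 0.088 ]
 [0.5599 0.3002 0.088 ]
 [0.5104 0.2956 0.088 ]
 [0.5091 0.3185 0.088 ]]
orange 136 ((196.0, 240.0), (16.0, 10.0), 90.0)
[[0.5531 0.3602 0.044 ]
 [0.5546 0.3338 0.044 ]
 [0.5118 0.3297 0.044 ]
 [0.5103 0.3559 0.044 ]]
orange 169 ((217.5, 240.5), (17.0, 9.0), 90.0)
[[0.5564 0.3021 0.044 ]
 [0.5577 0.2784 0.044 ]
 [0.5123 0.2743 0.044 ]
 [0.511  0.2979 0.044 ]]
sbar 106 [[253, 202], [251, 206], [240, 211], [239, 207], [243, 200]]
sbar 70 [[253, 208], [252, 214], [245, 219], [241, 216], [241, 213]]
232 415; 236 414; 240 414; 244 413; 248 412; 252 412; 256 411; 260 411; 264 410; 268 410; 272 408;
```

```bash
python3 - <<'E'
from h import *
np.set_printoptions(precision=4,suppress=True)
t=capture("top");s=capture("scene")
for n,a,b in(("d3",(311.6,233.2),(318,233)),("d2",(340.5,238),(337,244)),("d1",(382.4,246.9),(366,261.5)),("bar",(206.5,236.5),(246.5,205))):
    print(n,*tri(t,a,s,b))
H=hsv(t);B=comps(cv2.inRange(H,(0,0,150),(180,60,255)),(190,222,230,255))[0]
m,a,b=ends(B);W=plane(t,[m,a,b],.088);d=W[1]-W[2];print("bar",W[0],np.degrees(np.arctan2(d[1],d[0])))
O=cv2.inRange(H,(5,130,120),(22,255,255))|cv2.inRange(H,(0,0,150),(180,60,255))
P=np.argwhere(O[222:258,185:230])[:,::-1]+[185,222.];
m,a,b=ends(comps(O,(185,222,230,258))[0]);W=plane(t,[a,b],.044);d=W[1]-W[0];print("deck long",W,np.degrees(np.arctan2(d[1],d[0])))
# per-row bar edges, subpixel
g=H[:,:,1].astype(float)
for r in range(229,246): 
    w=np.where(cv2.inRange(H,(0,0,150),(180,60,255))[r,190:230])[0]+190; o=np.where(cv2.inRange(H,(5,130,100),(22,255,255))[r,185:230])[0]+185
    print(r,w.min() if len(w) else 0,w.max() if len(w) else 0,(o.min(),o.max()) if len(o) else 0)
for y in (232,270): print(plane(t,[[414.5-(y-232)*.155,y]],.078))
E
```

```text
d3 [0.5608 0.0412 0.0796] 0.0017754670804652408
d2 [ 0.553  -0.0339  0.0777] 0.002267094041483058
d1 [ 0.5369 -0.1434  0.0766] 0.004744647803990939
bar [0.5352 0.3087 0.0881] 0.0021159101207955167
bar [0.5345 0.31   0.088 ] 1.8207116990447032
deck long [[0.5634 0.3052 0.044 ]
 [0.5135 0.3567 0.044 ]] 134.1822339005715
229 203 211 0
230 203 211 0
231 202 211 0
232 202 210 (np.int64(193), np.int64(219))
233 199 210 (np.int64(192), np.int64(221))
234 199 210 (np.int64(192), np.int64(222))
235 203 210 (np.int64(192), np.int64(222))
236 202 210 (np.int64(192), np.int64(222))
237 202 210 (np.int64(192), np.int64(223))
238 202 210 (np.int64(192), np.int64(223))
239 202 210 (np.int64(192), np.int64(223))
240 202 210 (np.int64(192), np.int64(223))
241 202 210 (np.int64(192), np.int64(223))
242 202 210 (np.int64(191), np.int64(223))
243 202 210 (np.int64(191), np.int64(223))
244 202 210 (np.int64(191), np.int64(223))
245 199 210 (np.int64(191), np.int64(222))
[[ 0.5788 -0.2228  0.078 ]]
[[ 0.4789 -0.2103  0.078 ]]
```

>>> arm_command --commands '[0,0,0,0,0,0.95,1,0,0,0,0,0,0.95,1,0,0,0,0,0,0.95,1,0,0,0,0,0,0.95,1,0,0,0,0,0,0.95,1]' --squeeze 50

```text
t: 0.72
position: [0.2809, -0.5862, 0.4046]
ee_rot: [-3.141, -0.044, -0.0]
ft_force: [0.5, -0.3, 0.9]
gripper_width: 1.005
gripper_force: 0.0
```

>>> arm_command --commands '[11.4,-35.4,0,0,0,0,1,11.4,-35.4,0,0,0,0,1,11.4,-35.4,0,0,0,0,1,11.4,-35.4,0,0,0,0,1,11.4,-35.4,0,0,0,0,1]'

```text
t: 1.13
position: [0.3323, -0.4057, 0.4047]
ee_rot: [-3.141, -0.05, -0.0]
ft_force: [0.5, -0.5, 0.1]
gripper_width: 0.999
gripper_force: 0.0
```

>>> arm_command --commands '[11.4,-35.4,0,0,0,0,1,11.4,-35.4,0,0,0,0,1,11.4,-35.4,0,0,0,0,1,11.4,-35.4,0,0,0,0,1,11.4,-35.4,0,0,0,0,1]'

```text
t: 1.55
position: [0.3835, -0.227, 0.4049]
ee_rot: [3.141, 0.05, 0.001]
ft_force: [1.0, -0.4, -0.4]
gripper_width: 0.999
gripper_force: 0.0
```

>>> arm_command --commands '[11.4,-35.4,0,0,0,0,1,11.4,-35.4,0,0,0,0,1,11.4,-35.4,0,0,0,0,1,11.4,-35.4,0,0,0,0,1,11.4,-35.4,0,0,0,0,1]'

```text
t: 1.97
position: [0.4348, -0.0482, 0.405]
ee_rot: [3.141, 0.051, 0.001]
ft_force: [1.0, 0.4, -0.0]
gripper_width: 0.997
gripper_force: 0.0
```

>>> arm_command --commands '[11.4,-35.4,0,0,0,0,1,11.4,-35.4,0,0,0,0,1,11.4,-35.4,0,0,0,0,1,11.4,-35.4,0,0,0,0,1,11.4,-35.4,0,0,0,0,1]'

```text
t: 2.38
position: [0.4861, 0.1307, 0.4049]
ee_rot: [-3.141, -0.051, -0.001]
ft_force: [-0.1, 0.8, -0.1]
gripper_width: 1.001
gripper_force: 0.0
```

>>> arm_command --commands '[11.4,-35.4,0,0,0,0,1,11.4,-35.4,0,0,0,0,1,11.4,-35.4,0,0,0,0,1,11.4,-35.4,0,0,0,0,1,0,0,0,0,0,0,1]'

```text
t: 2.8
position: [0.5268, 0.2803, 0.4044]
ee_rot: [-3.134, -0.065, -0.003]
ft_force: [-1.2, 0.8, 0.9]
gripper_width: 1.001
gripper_force: 0.0
```

>>> arm_command --commands '[8.7,-27.4,20,0,0,0,1,0,0,30,0,0,0,1,0,0,30,0,0,0,1,0,0,0,0,0,0,1,0,0,0,0,0,0,1]'

```text
t: 3.22
position: [0.5343, 0.2989, 0.3237]
ee_rot: [3.139, 0.05, -0.005]
ft_force: [-0.3, -1.1, 0.5]
gripper_width: 1.001
gripper_force: 0.0
```

```bash
python3 - <<'E'
from h import *
o=get_obs();print(o["position"],o["ee_rot"])
c=[capture(n)["color"][:,:,::-1] for n in("top","scene")]
a=cv2.resize(c[0][200:300,140:280],None,fx=2.8,fy=2.8,interpolation=2);b=cv2.resize(c[1][160:260,190:330],None,fx=2.8,fy=2.8,interpolation=2)
cv2.imwrite("pics/pre.png",np.hstack([a,b]))
E
```

```text
[0.53433532 0.2989114  0.32366083] [ 3.13917322  0.05026907 -0.00471929]
```

View pics/pre.png

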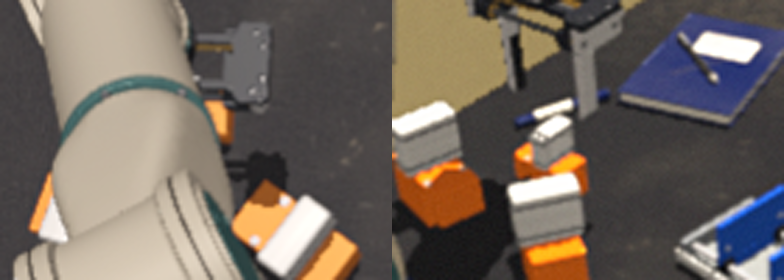

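The crop shows the gripper above the small block with the fingers straddling its bar. In the top view the arm hides part of it.

>>> arm_command --commands '[0,-9,23,0,0,0,1,0,0,25,0,0,0,1,0,0,15,0,0,0,1,0,0,8,0,0,0,1,0,0,0,0,0,0,1]'

```text
t: 3.73
position: [0.5346, 0.3082, 0.2538]
ee_rot: [3.141, 0.05, -0.0]
ft_force: [0.9, 0.5, -0.9]
gripper_width: 1.002
gripper_force: 0.0
```

>>> arm_command --commands '[0,0,0,0,0,0,0.4,0,0,0,0,0,0,0,0,0,0,0,0,0,-0.3,0,0,0,0,0,0,-1,0,0,0,0,0,0,-1]' --squeeze 50

```text
t: 4.15
position: [0.5347, 0.3086, 0.2545]
ee_rot: [-3.14, -0.051, -0.002]
ft_force: [1.3, 0.4, 0.8]
gripper_width: 0.685
gripper_force: 0.0
```

>>> arm_command --commands '[0,0,0,0,0,0,-1,0,0,0,0,0,0,-1,0,0,0,0,0,0,-1,0,0,0,0,0,0,-1,0,0,0,0,0,0,-1]'

```text
t: 4.57
position: [0.5344, 0.3085, 0.2536]
ee_rot: [3.141, 0.051, -0.0]
ft_force: [-0.6, -0.7, 0.3]
gripper_width: 0.327
gripper_force: 0.0
```

>>> arm_command --commands '[0,0,0,0,0,0,-1,0,0,0,0,0,0,-1,0,0,0,0,0,0,-1,0,0,0,0,0,0,-1,0,0,0,0,0,0,-1]'

```text
t: 4.98
position: [0.5344, 0.3083, 0.2535]
ee_rot: [3.141, 0.051, -0.001]
ft_force: [-0.4, 0.3, -1.0]
gripper_width: 0.231
gripper_force: 50.0
```

>>> arm_command --commands '[0,0,-10,0,0,0,-1,0,0,-20,0,0,0,-1,0,0,-35,0,0,0,-1,0,0,-35,0,0,0,-1,0,0,0,0,0,0,-1]'

```text
t: 5.4
position: [0.5366, 0.3094, 0.3612]
ee_rot: [-3.135, -0.05, -0.017]
ft_force: [1.0, -0.2, -1.3]
gripper_width: 0.233
gripper_force: 50.0
```

>>> arm_command --commands '[0,0,0,0,0,0.95,-1,0,0,0,0,0,0.95,-1,2,12.6,0,0,0,0,-1,2.7,25,0,0,0,0,-1,4,35,0,0,0,0,-1]'

```text
t: 5.82
position: [0.5327, 0.2367, 0.3536]
ee_rot: [-3.134, 0.198, -0.0]
ft_force: [0.2, 0.3, -2.4]
gripper_width: 0.232
gripper_force: 50.0
```

>>> arm_command --commands '[5,37,0,0,0,0,-1,5,37,0,0,0,0,-1,5,37,0,0,0,0,-1,5,37,0,0,0,0,-1,5,37,0,0,0,0,-1]'

```text
t: 6.23
position: [0.5328, 0.0459, 0.3539]
ee_rot: [3.134, -0.206, -0.0]
ft_force: [-0.2, 0.2, -0.8]
gripper_width: 0.233
gripper_force: 50.0
```

>>> arm_command --commands '[5,37,0,0,0,0,-1,5,37,0,0,0,0,-1,5,37,0,0,0,0,-1,5,37,0,0,0,0,-1,5,37,0,0,0,0,-1]'

```text
t: 6.65
position: [0.5326, -0.1407, 0.3539]
ee_rot: [3.134, -0.207, -0.001]
ft_force: [0.9, 0.3, -2.1]
gripper_width: 0.23
gripper_force: 50.0
```

>>> arm_command --commands '[3,25,0,0,0,0,-1,0,7,0,0,0,0,-1,0,0,0,0,0,0,-1,0,0,0,0,0,0,-1,0,0,0,0,0,0,-1]'

```text
t: 7.07
position: [0.5324, -0.1684, 0.3536]
ee_rot: [-3.133, 0.205, 0.001]
ft_force: [0.0, -0.1, -1.0]
gripper_width: 0.233
gripper_force: 50.0
```

```bash
python3 - <<'E'
from h import *
o=get_obs();print(o["position"],o["ee_rot"],o["ft_force"],o["moment"])
c=[capture(n)["color"][:,:,::-1] for n in("top","scene")]
cv2.imwrite("pics/t1.png",c[0]);cv2.imwrite("pics/s1.png",c[1])
a=cv2.resize(c[0][200:300,290:430],None,fx=2.8,fy=2.8,interpolation=2);b=cv2.resize(c[1][200:300,290:430],None,fx=2.8,fy=2.8,interpolation=2)
cv2.imwrite("pics/over1.png",np.hstack([a,b]))
E
```

```text
[ 0.53238932 -0.16838732  0.35362539] [-3.13345483e+00  2.04757845e-01  6.40549026e-04] [ 0.04443586 -0.10297382 -0.99198399] [ 0.06972045  0.02029921 -0.01716901]
```

View pics/over1.png

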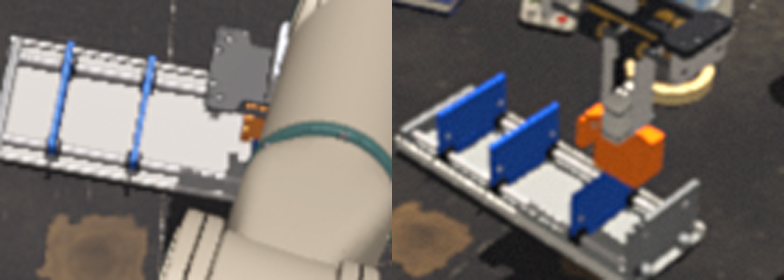

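The right crop (scene) shows the block held upright over the gap between divider 1 and the end wall, with the lip toward +y (left). The left crop shows the arm hiding most of it from above. I'll check the block's pose against the divider from the scene view.

```bash
cat >> h.py <<'E'
def proj(c,X):
    T=np.linalg.inv(c["cam_to_world"]);r,_=cv2.Rodrigues(T[:3,:3])
    return cv2.projectPoints(np.float64(X).reshape(-1,1,3),r,T[:3,3],K(c),c["dist_coeffs"])[0].reshape(-1,2)
YAW=np.radians(-7.6)
def blk(o,L):  # block-frame points -> world from the TCP pose
    x,y,z=o["position"];c,s=np.cos(YAW),np.sin(YAW);L=np.float64(L)-[0,.004,.2535]
    return np.c_[x+c*L[:,0]-s*L[:,1],y+s*L[:,0]+c*L[:,1],z+L[:,2]]
E
python3 - <<'E'
from h import *
np.set_printoptions(precision=4,suppress=True)
s=capture("scene");o=get_obs()
print("d3",plane(s,[(330,226),(306,240)],.078).tolist());print("d2",plane(s,[(349,236),(325,252)],.078).tolist());print("d1",plane(s,[(378,253),(354,270)],.078).tolist())
for P in comps(cv2.inRange(hsv(s),(4,130,70),(22,255,255)),(340,220,400,275)):
    print(len(P),cv2.approxPolyDP(cv2.convexHull(P.astype(np.int32)),1.2,True).reshape(-1,2).tolist())
L=[(-.02,.0495,.044),(-.02,.0495,.012),(-.02,.0395,.012),(-.02,-.0265,0),(.02,-.0265,0),(.02,-.0265,.044),(-.02,-.0265,.044)]
print(proj(s,blk(o,L)))
E
```

```text
d3 [[0.6124249134166866, 0.03457243080507333, 0.07799999999999996], [0.5156118893754404, 0.049101562487679384, 0.07799999999999996]]
d2 [[0.6052779362489171, -0.040450259808615496, 0.07799999999999996], [0.5039441233479558, -0.029315602157068188, 0.07800000000000007]]
d1 [[0.5884896571356468, -0.1519936334145816, 0.07799999999999996], [0.488474152200396, -0.139607697166669, 0.07799999999999996]]
512 [[386, 260], [376, 266], [363, 259], [355, 251], [356, 242], [363, 236], [387, 247]]
[[355.1331 242.4906]
 [354.8983 251.8341]
 [357.635  253.436 ]
 [376.0497 267.8121]
 [385.7468 260.8626]
 [386.6662 248.0014]
 [376.7981 254.8745]]
```

>>> arm_command --commands '[0,5,8,0,0,0,-1,0,0,12,0,0,0,-1,0,0,8,0,0,0,-1,0,0,2,0,0,0,-1,0,0,0,0,0,0,-1]'

```text
t: 7.63
position: [0.5315, -0.1748, 0.3227]
ee_rot: [-3.134, 0.209, 0.003]
ft_force: [0.4, -0.7, -0.4]
gripper_width: 0.23
gripper_force: 50.0
```

```bash
python3 - <<'E'
from h import *
np.set_printoptions(precision=4,suppress=True)
s=capture("scene");o=get_obs();print(o["position"],o["ee_rot"],o["ft_force"])
L=[(-.02,.0495,.012),(-.02,.0395,.012),(-.02,-.0265,0),(-.02,.0265,.012)]
print(proj(s,blk(o,L)))
x=cv2.resize(s["color"][215:305,310:430,::-1],None,fx=6,fy=6,interpolation=2);cv2.imwrite("pics/o2.png",x)
E
```

```text
[ 0.5317 -0.1749  0.3233] [-3.1344  0.209   0.0013] [-0.0748  0.6352 -0.5488]
[[356.4505 261.5592]
 [359.1651 263.1828]
 [377.4158 277.6125]
 [362.7258 265.3125]]
```

View pics/o2.png

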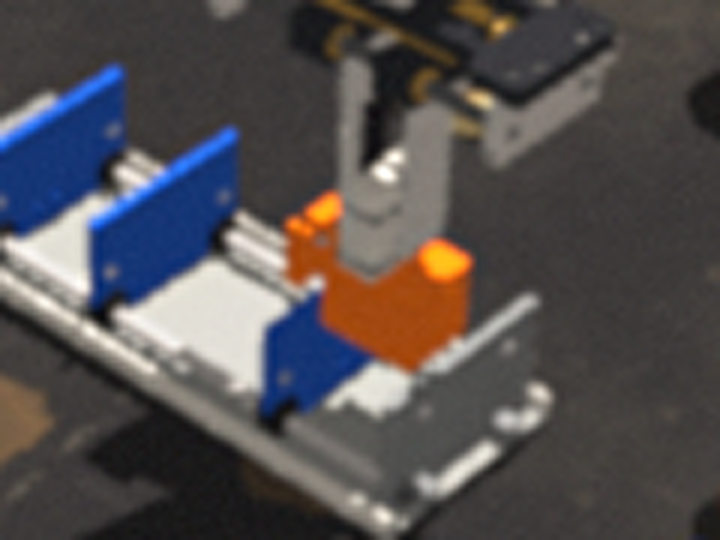

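The crop shows the foot between divider 1 and the wall, and the lip beyond the divider. Divider 1's near top corner is at crop (270,325), image pixel (355,269).

```bash
python3 - <<'E'
from h import *
np.set_printoptions(precision=4,suppress=True)
s=capture("scene");o=get_obs()
c,sn=np.cos(YAW),np.sin(YAW);u=np.array([-sn,c]);e=np.array([c,sn])
# bright-blue top strips: sub-pixel ridge per column
H=hsv(s);m=cv2.inRange(H,(98,120,60),(125,255,255));
for P in comps(m,(290,215,366,300)):
    r=[]
    for x in np.unique(P[:,0]):
        if m[:,int(x)].any():
            y=P[P[:,0]==x,1].min()-.5; r.append((x,y))
    r=np.array(r); W=plane(s,r,.078)[:,:2]; q=W@u*1e3; print(len(r),"upper edge q(mm)",np.round(q,1),"ex",np.round((W@e*1e3)[[0,-1]],0))
print("bar q",o["position"][:2]@u*1e3,"ex",o["position"][:2]@e*1e3)
E
```

```text
25 upper edge q(mm) [118.6 116.5 117.9 119.3 117.2 118.6 116.5 117.9 119.3 117.2 118.6 116.4
 117.9 119.3 120.7 122.1 123.6 121.4 122.9 120.7 122.1 123.6 121.4 119.2
 117.1] ex [506. 604.]
25 upper edge q(mm) [39.2 40.4 38.3 39.5 43.9 41.8 39.8 41.  38.9 40.1 41.3 42.5 40.4 44.9
 46.1 44.  45.2 46.4 44.3 45.5 43.4 44.6 45.8 43.7 38.3] ex [505. 604.]
13 upper edge q(mm) [-103.2  -78.   -71.5  -73.5  -72.6  -71.7  -70.9  -72.8  -72.   -71.1
  -87.1  -91.8  -96.5] ex [467. 522.]
bar q -103.12584469713524 ex 550.3992481184212
```

>>> arm_command --commands '[0,0,2,0,0,0,-1,0,0,2,0,0,0,-1,0,0,2,0,0,0,-1,0,0,2,0,0,0,-1,0,0,1,0,0,0,-1]'

```text
t: 8.15
position: [0.5317, -0.1751, 0.3145]
ee_rot: [-3.134, 0.21, 0.0]
ft_force: [-0.8, -0.4, -0.9]
gripper_width: 0.228
gripper_force: 50.0
```

>>> arm_command --commands '[0,0,2,0,0,0,-1,0,0,3,0,0,0,-1,0,0,3,0,0,0,-1,0,0,3,0,0,0,-1,0,0,1,0,0,0,-1]'

```text
t: 8.57
position: [0.5316, -0.175, 0.3021]
ee_rot: [-3.134, 0.21, 0.001]
ft_force: [-0.8, 0.2, -1.0]
gripper_width: 0.233
gripper_force: 50.0
```

```bash
python3 - <<'E'
from station import *
o=get_obs();print(o["position"],o["ee_rot"],o["ft_force"],o["moment"])
E
```

```text
[ 0.53157454 -0.17502543  0.30206797] [-3.13437968e+00  2.09540387e-01  1.30559290e-03] [-0.8106152   0.24728662 -0.98746797] [ 0.03903325  0.05526518 -0.01587957]
```

>>> arm_command --commands '[0,0.6,0,0,0,0,-1,0,0.6,0,0,0,0,-1,0,0.6,0,0,0,0,-1,0,0.6,0,0,0,0,-1,0,0.6,0,0,0,0,-1]'

```text
t: 8.98
position: [0.5316, -0.177, 0.3026]
ee_rot: [-3.133, 0.208, 0.0]
ft_force: [0.6, 4.4, -3.0]
gripper_width: 0.229
gripper_force: 50.0
```

>>> arm_command --commands '[0,0.4,0,0,0,0,-1,0,0.4,0,0,0,0,-1,0,0.4,0,0,0,0,-1,0,0.4,0,0,0,0,-1,0,0,0,0,0,0,-1]'

```text
t: 9.4
position: [0.5314, -0.1786, 0.3026]
ee_rot: [-3.133, 0.208, -0.0]
ft_force: [0.8, 5.2, -2.3]
gripper_width: 0.228
gripper_force: 50.0
```

>>> arm_command --commands '[0,0.3,0,0,0,0,-1,0,0.2,0,0,0,0,-1,0,0.2,0,0,0,0,-1,0,0,0,0,0,0,-1,0,0,0,0,0,0,-1]'

```text
t: 9.82
position: [0.5312, -0.1795, 0.3026]
ee_rot: [-3.133, 0.208, 0.0]
ft_force: [1.4, 4.5, -2.8]
gripper_width: 0.235
gripper_force: 50.0
```

```bash
cat > f.py <<'E'
from h import *
F=[];Z=[]
for i in range(3):
    capture("scene");o=get_obs();F.append(o["ft_force"]);Z.append(np.r_[o["position"]*1e3,o["moment"]])
u=np.array([-np.sin(YAW),np.cos(YAW),0]);F=np.array(F);Z=np.array(Z).mean(0)
print("Frow",np.round(F@u,1),"mean",round((F@u).mean(),2),"Fz",round(F[:,2].mean(),1),"q",round(Z[:3]@u,2),"pos",np.round(Z[:3],2),"M",np.round(Z[3:],2),"t",round(o["t"],2))
E
python3 f.py
```

```text
Frow [4.9 5.1 5. ] mean 5.02 Fz -3.1 q -107.65 pos [ 531.24 -179.48  302.62] M [ 1.38 -0.27  0.07] t 9.97
```

>>> arm_command --commands '[0,0.2,0,0,0,0,-1,0,0.2,0,0,0,0,-1,0,0.1,0,0,0,0,-1,0,0,0,0,0,0,-1,0,0,0,0,0,0,-1]'

```text
t: 10.38
position: [0.5312, -0.18, 0.3026]
ee_rot: [-3.133, 0.208, 0.0]
ft_force: [1.7, 4.6, -2.9]
gripper_width: 0.228
gripper_force: 50.0
```

```bash
python3 f.py
```

```text
Frow [5.7 6.2 5. ] mean 5.62 Fz -2.6 q -108.2 pos [ 531.15 -180.03  302.62] M [ 1.35 -0.27  0.06] t 10.53
```

>>> arm_command --commands '[0,0.2,0,0,0,0,-1,0,0.2,0,0,0,0,-1,0,0.1,0,0,0,0,-1,0,0,0,0,0,0,-1,0,0,0,0,0,0,-1]'

```text
t: 10.95
position: [0.5311, -0.1806, 0.3026]
ee_rot: [-3.134, 0.209, -0.0]
ft_force: [0.9, 4.7, -3.1]
gripper_width: 0.234
gripper_force: 50.0
```

```bash
python3 f.py
```

```text
Frow [4.9 4.8 4. ] mean 4.57 Fz -2.7 q -108.75 pos [ 531.08 -180.57  302.63] M [ 1.39 -0.27  0.05] t 11.1
```

>>> arm_command --commands '[0,0.2,0,0,0,0,-1,0,0.2,0,0,0,0,-1,0,0.2,0,0,0,0,-1,0,0,0,0,0,0,-1,0,0,0,0,0,0,-1]'

```text
t: 11.52
position: [0.531, -0.1813, 0.3026]
ee_rot: [-3.134, 0.209, -0.0]
ft_force: [0.9, 5.8, -2.8]
gripper_width: 0.232
gripper_force: 50.0
```

```bash
python3 f.py
```

```text
Frow [5.2 5.1 5.2] mean 5.15 Fz -3.3 q -109.44 pos [ 530.98 -181.26  302.62] M [ 1.37 -0.29  0.05] t 11.67
```

>>> arm_command --commands '[0,0.2,0,0,0,0,-1,0,0.2,0,0,0,0,-1,0,0.2,0,0,0,0,-1,0,0,0,0,0,0,-1,0,0,0,0,0,0,-1]'

```text
t: 12.08
position: [0.5309, -0.182, 0.3027]
ee_rot: [-3.134, 0.209, -0.0]
ft_force: [1.6, 4.5, -2.8]
gripper_width: 0.229
gripper_force: 50.0
```

```bash
python3 f.py
```

```text
Frow [5.2 4.4 4.6] mean 4.72 Fz -3.2 q -110.12 pos [ 530.9  -181.94  302.64] M [ 1.37 -0.31  0.07] t 12.23
```

>>> arm_command --commands '[0,0.2,0,0,0,0,-1,0,0.2,0,0,0,0,-1,0,0.2,0,0,0,0,-1,0,0,0,0,0,0,-1,0,0,0,0,0,0,-1]'

```text
t: 12.65
position: [0.5308, -0.1826, 0.3027]
ee_rot: [-3.134, 0.209, -0.0]
ft_force: [0.7, 4.3, -2.0]
gripper_width: 0.231
gripper_force: 50.0
```

```bash
python3 f.py
```

```text
Frow [4.6 5.3 4.5] mean 4.83 Fz -3.2 q -110.81 pos [ 530.8  -182.61  302.64] M [ 1.36 -0.31  0.07] t 12.8
```

>>> arm_command --commands '[0,0.2,0,0,0,0,-1,0,0.2,0,0,0,0,-1,0,0.2,0,0,0,0,-1,0,0.1,0,0,0,0,-1,0,0,0,0,0,0,-1]'

```text
t: 13.22
position: [0.5307, -0.183, 0.3026]
ee_rot: [-3.134, 0.209, -0.0]
ft_force: [1.2, 5.7, -2.9]
gripper_width: 0.231
gripper_force: 50.0
```

```bash
python3 f.py
```

```text
Frow [6.  4.9 5. ] mean 5.28 Fz -3.0 q -111.24 pos [ 530.77 -183.04  302.63] M [ 1.48 -0.33  0.02] t 13.37
```

>>> arm_command --commands '[0,0.1,0,0,0,0,-1,0,0.1,0,0,0,0,-1,0,0.1,0,0,0,0,-1,0,0,0,0,0,0,-1,0,0,0,0,0,0,-1]'

```text
t: 13.78
position: [0.5308, -0.1831, 0.3026]
ee_rot: [-3.133, 0.208, -0.0]
ft_force: [2.0, 5.5, -2.7]
gripper_width: 0.234
gripper_force: 50.0
```

```bash
python3 f.py
```

```text
Frow [6.2 6.  6. ] mean 6.08 Fz -3.3 q -111.32 pos [ 530.76 -183.13  302.63] M [ 1.61 -0.33  0.04] t 13.93
```

>>> arm_command --commands '[0,0.2,0,0,0,0,-1,0,0.1,0,0,0,0,-1,0,0.1,0,0,0,0,-1,0,0,0,0,0,0,-1,0,0,0,0,0,0,-1]'

```text
t: 14.35
position: [0.5308, -0.1832, 0.3026]
ee_rot: [-3.133, 0.208, 0.0]
ft_force: [1.9, 7.7, -3.5]
gripper_width: 0.229
gripper_force: 50.0
```

```bash
python3 f.py
```

```text
Frow [5.5 6.9 6.4] mean 6.27 Fz -3.0 q -111.44 pos [ 530.75 -183.24  302.61] M [ 1.75 -0.36  0.06] t 14.5
```

>>> arm_command --commands '[0,0.2,0,0,0,0,-1,0,0.1,0,0,0,0,-1,0,0.1,0,0,0,0,-1,0,0,0,0,0,0,-1,0,0,0,0,0,0,-1]'

```text
t: 14.92
position: [0.5307, -0.1834, 0.3026]
ee_rot: [-3.133, 0.208, 0.0]
ft_force: [1.7, 7.6, -2.7]
gripper_width: 0.228
gripper_force: 50.0
```

```bash
python3 f.py
```

```text
Frow [7.3 6.9 7.4] mean 7.2 Fz -2.9 q -111.56 pos [ 530.76 -183.36  302.62] M [ 1.88 -0.4   0.06] t 15.07
```

>>> arm_command --commands '[0,0.2,0,0,0,0,-1,0,0.1,0,0,0,0,-1,0,0,0,0,0,0,-1,0,0,0,0,0,0,-1,0,0,0,0,0,0,-1]'

```text
t: 15.48
position: [0.5308, -0.1834, 0.3026]
ee_rot: [-3.132, 0.207, 0.0]
ft_force: [2.2, 7.8, -3.1]
gripper_width: 0.23
gripper_force: 50.0
```

```bash
python3 f.py
```

```text
Frow [8.2 8.7 7.2] mean 8.01 Fz -2.3 q -111.63 pos [ 530.75 -183.43  302.6 ] M [ 1.99 -0.42  0.06] t 15.63
```

>>> arm_command --commands '[0,-1.2,0,0,0,0,-1,0,-2,0,0,0,0,-1,0,-2,0,0,0,0,-1,0,0,0,0,0,0,-1,0,0,0,0,0,0,-1]'

```text
t: 16.05
position: [0.5309, -0.1811, 0.3029]
ee_rot: [3.133, -0.211, 0.001]
ft_force: [-0.6, -0.3, -1.4]
gripper_width: 0.234
gripper_force: 50.0
```

```bash
python3 f.py
```

```text
Frow [0.5 0.  0.5] mean 0.32 Fz -1.2 q -109.03 pos [ 530.94 -180.84  302.84] M [ 0.06 -0.    0.02] t 16.2
```

>>> arm_command --commands '[0,0,-5,0,0,0,-1,0,0,-15,0,0,0,-1,0,0,-20,0,0,0,-1,0,0,-10,0,0,0,-1,0,0,0,0,0,0,-1]'

```text
t: 16.62
position: [0.5319, -0.1805, 0.3552]
ee_rot: [3.133, -0.21, 0.008]
ft_force: [0.6, -0.6, -1.7]
gripper_width: 0.232
gripper_force: 50.0
```

>>> arm_command --commands '[0,-20,0,0,0,0,-1,0,-35,0,0,0,0,-1,0,-35,0,0,0,0,-1,0,-25,0,0,0,0,-1,0,-5,0,0,0,0,-1]'

```text
t: 17.03
position: [0.5474, -0.0552, 0.3519]
ee_rot: [-3.132, 0.198, 0.002]
ft_force: [-0.2, 0.0, -1.4]
gripper_width: 0.23
gripper_force: 50.0
```

>>> arm_command --commands '[0,0,10,0,0,0,-1,0,0,8,0,0,0,-1,0,0,3,0,0,0,-1,0,0,0,0,0,0,-1,0,0,0,0,0,0,-1]'

```text
t: 17.45
position: [0.5467, -0.0626, 0.3311]
ee_rot: [3.134, -0.214, -0.002]
ft_force: [0.6, -0.1, -1.4]
gripper_width: 0.23
gripper_force: 50.0
```

```bash
cat > e.py <<'E'
from h import *
np.set_printoptions(precision=1,suppress=True,linewidth=200)
s=capture("scene");o=get_obs();c,sn=np.cos(YAW),np.sin(YAW);u=np.array([-sn,c]);e=np.array([c,sn])
m=cv2.inRange(hsv(s),(98,120,60),(125,255,255))
for P in comps(m,(290,215,400,300)):
    r=np.array([(x,P[P[:,0]==x,1].min()-.5) for x in np.unique(P[:,0])]);W=plane(s,r,.078)[:,:2]*1e3
    print(len(r),"q",W@u,"median mid",np.median(W@u)-3,"ex",(W@e)[[0,-1]])
print("bar q",o["position"][:2]@u*1e3,"pos",o["position"]*1e3,o["ee_rot"],o["ft_force"],o["t"])
cv2.imwrite(f"pics/e{o['t']:.1f}.png",cv2.resize(s["color"][205:295,300:420,::-1],None,fx=5,fy=5,interpolation=2))
E
python3 e.py; ls pics
```

```text
25 q [118.6 116.5 117.9 119.3 117.2 118.6 116.5 117.9 119.3 117.2 118.6 116.4 117.9 119.3 120.7 122.1 123.6 121.4 122.9 120.7 122.1 123.6 121.4 119.2 117.1] median mid 116.24654417558142 ex [506.2 604.3]
20 q [ 39.2  37.2  38.3  39.5  37.4  38.6  36.6  37.7  32.5  27.2  22.   20.   14.8  12.8   7.6   5.6   0.5  -4.6  -6.7 -11.7] median mid 21.616668520565938 ex [505.  529.1]
26 q [-107.   -79.1  -78.2  -77.4  -76.5  -75.7  -74.8  -76.8  -75.9  -77.9  -77.   -76.1  -75.3  -74.4  -73.5  -72.7  -71.8  -73.8  -72.9  -72.   -74.   -73.1  -72.3  -74.3  -76.3  -78.3] median mid -78.46931686921698 ex [470.2 605.6]
bar q 10.484190121604616 pos [547.  -62.4 331.4] [ 3.1 -0.2 -0. ] [ 0.6  0.2 -1.3] 17.5
blk.png
e17.5.png
o2.png
over1.png
pre.png
rackt.png
s1.png
scene0.png
t1.png
top0.png
```

>>> arm_command --commands '[0,0,6,0,0,0,-1,0,0,3,0,0,0,-1,0,0,2,0,0,0,-1,0,0,2,0,0,0,-1,0,0,2,0,0,0,-1]'

```text
t: 17.92
position: [0.5471, -0.0611, 0.3165]
ee_rot: [-3.135, 0.21, -0.0]
ft_force: [-0.0, -0.0, -1.2]
gripper_width: 0.229
gripper_force: 50.0
```

```bash
python3 f.py
```

```text
Frow [-0.4 -0.3 -0.2] mean -0.29 Fz -1.5 q 11.81 pos [546.98 -61.06 316.36] M [0.05 0.03 0.01] t 18.07
```

>>> arm_command --commands '[0,1,3,0,0,0,-1,0,1,4,0,0,0,-1,0,1,4,0,0,0,-1,0,0,3,0,0,0,-1,0,0,0,0,0,0,-1]'

```text
t: 18.48
position: [0.5463, -0.0642, 0.3018]
ee_rot: [3.135, -0.21, -0.002]
ft_force: [-0.0, -0.0, -0.8]
gripper_width: 0.23
gripper_force: 50.0
```

```bash
python3 f.py;python3 e.py|tail -1
```

```text
Frow [ 0.5 -0.7  0. ] mean -0.05 Fz -0.9 q 8.74 pos [546.6  -64.11 302.42] M [ 0.03  0.03 -0.03] t 18.63
bar q 8.811024695019972 pos [546.7 -64.1 302.8] [-3.1  0.2 -0. ] [-0.1  0.2 -0.7] 18.6833
```

>>> arm_command --commands '[0,0.6,0,0,0,0,-1,0,1,0,0,0,0,-1,0,1.5,0,0,0,0,-1,0,2,0,0,0,0,-1,0,2.4,0,0,0,0,-1]'

```text
t: 19.1
position: [0.546, -0.0701, 0.3027]
ee_rot: [-3.133, 0.207, -0.001]
ft_force: [1.4, 4.9, -2.0]
gripper_width: 0.233
gripper_force: 50.0
```

>>> arm_command --commands '[0,2.6,0,0,0,0,-1,0,2.6,0,0,0,0,-1,0,2.6,0,0,0,0,-1,0,2.6,0,0,0,0,-1,0,2.6,0,0,0,0,-1]'

```text
t: 19.52
position: [0.544, -0.0846, 0.3028]
ee_rot: [-3.134, 0.21, -0.001]
ft_force: [-0.1, 3.3, -1.2]
gripper_width: 0.227
gripper_force: 50.0
```

>>> arm_command --commands '[0,2.6,0,0,0,0,-1,0,2.6,0,0,0,0,-1,0,2.6,0,0,0,0,-1,0,2.6,0,0,0,0,-1,0,2.6,0,0,0,0,-1]'

```text
t: 19.93
position: [0.5423, -0.0976, 0.3028]
ee_rot: [-3.135, 0.21, -0.001]
ft_force: [1.0, 4.9, -0.3]
gripper_width: 0.229
gripper_force: 50.0
```

>>> arm_command --commands '[0,2.6,0,0,0,0,-1,0,2.6,0,0,0,0,-1,0,2.2,0,0,0,0,-1,0,1.6,0,0,0,0,-1,0,1,0,0,0,0,-1]'

```text
t: 20.35
position: [0.541, -0.1075, 0.3028]
ee_rot: [3.134, -0.21, 0.001]
ft_force: [2.2, 3.9, -0.1]
gripper_width: 0.228
gripper_force: 50.0
```

```bash
python3 f.py; python3 e.py
```

```text
Frow [3.6 4.5 3.3] mean 3.79 Fz 0.5 q -35.13 pos [ 540.96 -107.62  302.79] M [ 1.04 -0.6  -0.02] t 20.5
25 q [118.6 116.5 117.9 119.3 117.2 118.6 116.5 117.9 119.3 117.2 118.6 116.4 117.9 119.3 120.7 122.1 123.6 121.4 122.9 120.7 122.1 123.6 121.4 119.2 117.1] median mid 116.24654417558142 ex [506.2 604.3]
14 q [-35.4  -4.8  -3.8  -2.7  -4.7  -3.7  -2.6  -1.6  -3.6  -5.6 -37.6 -42.5 -44.4 -49.3] median mid -7.764327320413602 ex [468.5 505.2]
26 q [-82.7 -76.3 -75.4 -77.4 -76.5 -75.7 -77.6 -79.6 -78.7 -77.9 -77.  -76.1 -75.3 -77.3 -76.4 -72.7 -71.8 -73.8 -72.9 -72.  -74.  -73.1 -72.3 -74.3 -76.3 -78.3] median mid -79.20670039401526 ex [496.9 605.6]
bar q -35.038285257922084 pos [ 540.9 -107.5  302.8] [ 3.1 -0.2  0. ] [1.7 3.4 0.6] 20.55
```

>>> arm_command --commands '[0,1.5,0,0,0,0,-1,0,2,0,0,0,0,-1,0,1.5,0,0,0,0,-1,0,1,0,0,0,0,-1,0,1,0,0,0,0,-1]'

```text
t: 20.97
position: [0.5401, -0.1141, 0.3028]
ee_rot: [-3.134, 0.21, -0.001]
ft_force: [2.5, 4.0, -0.7]
gripper_width: 0.232
gripper_force: 50.0
```

```bash
python3 f.py
```

```text
Frow [4.  4.1 4.1] mean 4.09 Fz -0.5 q -41.9 pos [ 540.03 -114.33  302.74] M [ 1.14 -0.78 -0.02] t 21.12
```

>>> arm_command --commands '[0,0.5,0,0,0,0,-1,0,0.5,0,0,0,0,-1,0,0.5,0,0,0,0,-1,0,0.3,0,0,0,0,-1,0,0,0,0,0,0,-1]'

```text
t: 21.53
position: [0.5398, -0.1159, 0.3027]
ee_rot: [-3.134, 0.209, -0.001]
ft_force: [3.4, 3.7, 0.3]
gripper_width: 0.232
gripper_force: 50.0
```

```bash
python3 f.py
```

```text
Frow [4.7 4.1 4.9] mean 4.58 Fz -0.2 q -43.45 pos [ 539.83 -115.86  302.73] M [ 1.24 -0.83 -0.  ] t 21.68
```

>>> arm_command --commands '[0.3,0.2,0,0,0,0,-1,0.2,0.2,0,0,0,0,-1,0,0.2,0,0,0,0,-1,0,0.2,0,0,0,0,-1,0,0,0,0,0,0,-1]'

```text
t: 22.1
position: [0.54, -0.1168, 0.3027]
ee_rot: [-3.135, 0.21, 0.0]
ft_force: [1.4, 4.0, 1.4]
gripper_width: 0.227
gripper_force: 50.0
```

```bash
python3 f.py
```

```text
Frow [4.4 4.2 5. ] mean 4.53 Fz 1.5 q -44.36 pos [ 539.97 -116.8   302.73] M [ 1.32 -0.54  0.03] t 22.25
```

>>> arm_command --commands '[0.2,0.2,0,0,0,0,-1,0,0.2,0,0,0,0,-1,0,0.2,0,0,0,0,-1,0,0,0,0,0,0,-1,0,0,0,0,0,0,-1]'

```text
t: 22.67
position: [0.54, -0.1174, 0.3026]
ee_rot: [-3.135, 0.209, 0.001]
ft_force: [1.2, 4.3, 1.4]
gripper_width: 0.227
gripper_force: 50.0
```

```bash
python3 f.py
```

```text
Frow [4.6 4.5 4.4] mean 4.5 Fz 2.0 q -44.92 pos [ 539.99 -117.37  302.6 ] M [ 1.4  -0.28  0.05] t 22.82
```

>>> arm_command --commands '[0,0.2,0,0,0,0,-1,0,0.2,0,0,0,0,-1,0,0,0,0,0,0,-1,0,0,0,0,0,0,-1,0,0,0,0,0,0,-1]'

```text
t: 23.23
position: [0.54, -0.1175, 0.3026]
ee_rot: [-3.134, 0.209, 0.001]
ft_force: [-0.3, 5.3, 1.0]
gripper_width: 0.234
gripper_force: 50.0
```

```bash
python3 f.py
```

```text
Frow [5.8 5.9 5.1] mean 5.57 Fz 1.6 q -45.04 pos [ 540.   -117.49  302.59] M [ 1.58 -0.26  0.03] t 23.38
```

>>> arm_command --commands '[0,0.2,0,0,0,0,-1,0,0.2,0,0,0,0,-1,0,0,0,0,0,0,-1,0,0,0,0,0,0,-1,0,0,0,0,0,0,-1]'

```text
t: 23.8
position: [0.54, -0.1176, 0.3026]
ee_rot: [-3.134, 0.209, 0.001]
ft_force: [0.7, 5.3, 2.6]
gripper_width: 0.231
gripper_force: 50.0
```

```bash
python3 f.py
```

```text
Frow [6.5 5.9 5.3] mean 5.88 Fz 1.8 q -45.15 pos [ 540.01 -117.61  302.59] M [ 1.71 -0.27  0.1 ] t 23.95
```

>>> arm_command --commands '[0,0.2,0,0,0,0,-1,0,0.2,0,0,0,0,-1,0,0,0,0,0,0,-1,0,0,0,0,0,0,-1,0,0,0,0,0,0,-1]'

```text
t: 24.37
position: [0.54, -0.1177, 0.3026]
ee_rot: [-3.133, 0.208, 0.001]
ft_force: [1.5, 6.6, 1.3]
gripper_width: 0.234
gripper_force: 50.0
```

```bash
python3 f.py
```

```text
Frow [6.9 6.8 6.7] mean 6.78 Fz 1.5 q -45.26 pos [ 540.   -117.71  302.58] M [ 1.85 -0.27  0.05] t 24.52
```

>>> arm_command --commands '[0,0.2,0,0,0,0,-1,0,0.1,0,0,0,0,-1,0,0,0,0,0,0,-1,0,0,0,0,0,0,-1,0,0,0,0,0,0,-1]'

```text
t: 24.93
position: [0.54, -0.1178, 0.3026]
ee_rot: [-3.133, 0.208, 0.001]
ft_force: [1.8, 7.1, 1.0]
gripper_width: 0.232
gripper_force: 50.0
```

```bash
python3 f.py
```

```text
Frow [7.4 7.7 7. ] mean 7.35 Fz 1.3 q -45.36 pos [ 539.98 -117.81  302.55] M [ 2.   -0.34  0.06] t 25.08
```

>>> arm_command --commands '[0,-1.3,0,0,0,0,-1,0,-2,0,0,0,0,-1,0,-2.2,0,0,0,0,-1,0,0,0,0,0,0,-1,0,0,0,0,0,0,-1]'

```text
t: 25.5
position: [0.5404, -0.1143, 0.3024]
ee_rot: [3.133, -0.211, -0.001]
ft_force: [-0.0, -0.6, -0.6]
gripper_width: 0.229
gripper_force: 50.0
```

```bash
python3 f.py
```

```text
Frow [0.3 0.7 0.5] mean 0.51 Fz -1.4 q -41.63 pos [ 540.5  -114.11  302.54] M [0.02 0.   0.02] t 25.65
```

Free, so I'll lift and move to divider 3.

>>> arm_command --commands '[0,0,-5,0,0,0,-1,0,0,-15,0,0,0,-1,0,0,-20,0,0,0,-1,0,0,-10,0,0,0,-1,0,0,0,0,0,0,-1]'

```text
t: 26.07
position: [0.5416, -0.1138, 0.3552]
ee_rot: [3.134, -0.21, 0.008]
ft_force: [0.6, 0.0, -1.2]
gripper_width: 0.231
gripper_force: 50.0
```

>>> arm_command --commands '[0,-20,0,0,0,0,-1,0,-35,0,0,0,0,-1,0,-35,0,0,0,0,-1,0,-28,0,0,0,0,-1,0,-10,0,0,0,0,-1]'

```text
t: 26.48
position: [0.5578, 0.0188, 0.3519]
ee_rot: [-3.132, 0.199, 0.001]
ft_force: [-0.1, 0.3, -2.7]
gripper_width: 0.228
gripper_force: 50.0
```

>>> arm_command --commands '[0,0,8,0,0,0,-1,0,0,8,0,0,0,-1,0,0,4,0,0,0,-1,0,0,0,0,0,0,-1,0,0,0,0,0,0,-1]'

```text
t: 26.9
position: [0.5575, 0.0115, 0.332]
ee_rot: [3.133, -0.214, -0.002]
ft_force: [0.2, 0.4, -1.2]
gripper_width: 0.231
gripper_force: 50.0
```

```bash
python3 f.py; python3 e.py
```

```text
Frow [-0.2  0.8 -0.6] mean 0.02 Fz -1.1 q 85.84 pos [557.8   12.17 332.67] M [ 0.05  0.01 -0.02] t 27.05
21 q [115.1 116.5 114.4 115.8 117.2 115.1 116.5 114.4 115.8 110.1 104.5  98.9  96.8  91.3  85.8  83.7  78.2  76.1  70.7  65.3  59.9] median mid 101.52208747357639 ex [502.9 529.8]
25 q [-11.8 -10.8 -12.8 -11.8  -7.7  -6.7  -8.7 -10.7  -9.6 -11.7 -10.6  -9.6  -8.5  -7.5  -6.4  -5.4  -7.4  -6.4  -5.3  -7.3  -6.3  -5.2  -7.3  -9.3 -11.4] median mid -11.53954473619337 ex [504.8 604.9]
26 q [-109.6  -79.1  -78.2  -77.4  -79.3  -75.7  -74.8  -76.8  -75.9  -77.9  -77.   -76.1  -75.3  -77.3  -73.5  -72.7  -71.8  -73.8  -72.9  -72.   -74.   -73.1  -72.3  -74.3  -76.3  -78.3] median mid -78.77745692593125 ex [467.3 605.6]
bar q 86.4482489613699 pos [557.9  12.8 332.9] [ 3.1 -0.2  0. ] [-0.6 -0.1 -0.7] 27.1
```

>>> arm_command --commands '[0,0.5,7,0,0,0,-1,0,0,3,0,0,0,-1,0,0,2,0,0,0,-1,0,0,2,0,0,0,-1,0,0,2,0,0,0,-1]'

```text
t: 27.52
position: [0.5577, 0.013, 0.3164]
ee_rot: [3.135, -0.209, -0.0]
ft_force: [-0.1, 0.9, -0.9]
gripper_width: 0.229
gripper_force: 50.0
```

```bash
python3 f.py
```

```text
Frow [ 1.  -0.1  0. ] mean 0.31 Fz -1.4 q 86.62 pos [557.63  12.98 316.31] M [0.02 0.01 0.02] t 27.67
```

>>> arm_command --commands '[0,0,3,0,0,0,-1,0,0,4,0,0,0,-1,0,0,4,0,0,0,-1,0,0,3,0,0,0,-1,0,0,0,0,0,0,-1]'

```text
t: 28.08
position: [0.5574, 0.0129, 0.3018]
ee_rot: [3.134, -0.21, -0.002]
ft_force: [0.7, -0.2, -1.4]
gripper_width: 0.229
gripper_force: 50.0
```

```bash
python3 f.py;  python3 e.py|tail -1; ls pics|tail -8
```

```text
Frow [-0.9  0.  -0.5] mean -0.44 Fz -1.4 q 86.53 pos [557.64  12.89 302.42] M [0.05 0.01 0.02] t 28.23
bar q 86.54048425019474 pos [557.8  12.9 302.8] [-3.1  0.2 -0. ] [-0.3  0.6 -1. ] 28.2833
o2.png
over1.png
pre.png
rackt.png
s1.png
scene0.png
t1.png
top0.png
```

>>> arm_command --commands '[0,0.6,0,0,0,0,-1,0,1,0,0,0,0,-1,0,1.5,0,0,0,0,-1,0,2,0,0,0,0,-1,0,2.4,0,0,0,0,-1]'

```text
t: 28.7
position: [0.557, 0.0074, 0.3027]
ee_rot: [-3.132, 0.207, -0.001]
ft_force: [1.2, 6.1, -2.6]
gripper_width: 0.232
gripper_force: 50.0
```

>>> arm_command --commands '[0.03,2.6,0,0,0,0,-1,0.03,2.6,0,0,0,0,-1,0.03,2.6,0,0,0,0,-1,0.03,2.6,0,0,0,0,-1,0.03,2.6,0,0,0,0,-1]'

```text
t: 29.12
position: [0.5554, -0.0054, 0.3027]
ee_rot: [-3.132, 0.207, -0.001]
ft_force: [1.0, 5.1, -2.4]
gripper_width: 0.229
gripper_force: 50.0
```

>>> arm_command --commands '[0.03,2.6,0,0,0,0,-1,0.03,2.6,0,0,0,0,-1,0.03,2.6,0,0,0,0,-1,0.03,2.6,0,0,0,0,-1,0.03,2.6,0,0,0,0,-1]'

```text
t: 29.53
position: [0.5538, -0.0184, 0.3027]
ee_rot: [-3.132, 0.207, -0.001]
ft_force: [0.9, 6.0, -1.9]
gripper_width: 0.233
gripper_force: 50.0
```

>>> arm_command --commands '[0.03,2.6,0,0,0,0,-1,0.03,2.6,0,0,0,0,-1,0.03,2.6,0,0,0,0,-1,0.03,2.6,0,0,0,0,-1,0.03,2.6,0,0,0,0,-1]'

```text
t: 29.95
position: [0.5522, -0.0313, 0.3027]
ee_rot: [-3.132, 0.207, -0.001]
ft_force: [1.2, 5.5, -3.0]
gripper_width: 0.231
gripper_force: 50.0
```

>>> arm_command --commands '[0.03,2.6,0,0,0,0,-1,0.03,2.6,0,0,0,0,-1,0.03,2.6,0,0,0,0,-1,0.03,2,0,0,0,0,-1,0.03,1.5,0,0,0,0,-1]'

```text
t: 30.37
position: [0.5508, -0.0426, 0.3027]
ee_rot: [-3.132, 0.207, -0.0]
ft_force: [1.1, 5.4, -1.3]
gripper_width: 0.231
gripper_force: 50.0
```

```bash
python3 f.py; python3 e.py
```

```text
Frow [5.6 5.2 5.5] mean 5.43 Fz -2.0 q 30.32 pos [550.74 -42.89 302.7 ] M [ 1.46 -0.14  0.1 ] t 30.52
14 q [61.2 62.4 63.6 61.6 62.8 64.  62.  63.2 64.5 29.9 24.7 19.6 17.6 12.4] median mid 58.75986060765611 ex [502.8 505.9]
25 q [-11.8 -10.8  -9.8  -8.7 -10.7 -12.7  -8.7 -10.7 -12.7  -8.6 -10.6  -9.6  -8.5 -10.6  -6.4  -5.4  -7.4  -6.4  -5.3  -7.3  -6.3  -5.2  -7.3  -9.3 -11.4] median mid -11.735893714342991 ex [504.8 604.9]
26 q [-109.6  -79.1  -78.2  -77.4  -79.3  -75.7  -74.8  -76.8  -75.9  -77.9  -77.   -76.1  -75.3  -74.4  -73.5  -72.7  -71.8  -73.8  -72.9  -72.   -74.   -73.1  -72.3  -74.3  -76.3  -78.3] median mid -78.46931686921698 ex [467.3 605.6]
bar q 30.389182941615754 pos [550.8 -42.8 302.7] [-3.1  0.2 -0. ] [ 0.   5.6 -1.4] 30.5667
```

>>> arm_command --commands '[0.02,1.5,0,0,0,0,-1,0.03,2,0,0,0,0,-1,0.02,2,0,0,0,0,-1,0.02,1,0,0,0,0,-1,0,0.5,0,0,0,0,-1]'

```text
t: 30.98
position: [0.5499, -0.0499, 0.3027]
ee_rot: [-3.132, 0.207, -0.0]
ft_force: [0.7, 5.6, -1.8]
gripper_width: 0.232
gripper_force: 50.0
```

```bash
python3 f.py
```

```text
Frow [4.4 4.6 4.5] mean 4.49 Fz -1.7 q 23.24 pos [549.87 -49.93 302.74] M [ 1.45 -0.11  0.12] t 31.13
```

>>> arm_command --commands '[0,0.4,0,0,0,0,-1,0,0.4,0,0,0,0,-1,0,0.3,0,0,0,0,-1,0,0.2,0,0,0,0,-1,0,0,0,0,0,0,-1]'

```text
t: 31.55
position: [0.5497, -0.051, 0.3027]
ee_rot: [-3.132, 0.207, -0.0]
ft_force: [0.9, 5.0, -1.4]
gripper_width: 0.231
gripper_force: 50.0
```

```bash
python3 f.py
```

```text
Frow [5.7 4.4 4.9] mean 5.01 Fz -1.6 q 22.12 pos [549.74 -51.03 302.71] M [ 1.53 -0.12  0.1 ] t 31.7
```

>>> arm_command --commands '[0,0.2,0,0,0,0,-1,0,0.2,0,0,0,0,-1,0,0,0,0,0,0,-1,0,0,0,0,0,0,-1,0,0,0,0,0,0,-1]'

```text
t: 32.12
position: [0.5497, -0.0514, 0.3027]
ee_rot: [-3.132, 0.207, -0.0]
ft_force: [0.3, 5.5, -1.4]
gripper_width: 0.229
gripper_force: 50.0
```

```bash
python3 f.py
```

```text
Frow [6.8 5.8 5.1] mean 5.91 Fz -1.9 q 21.74 pos [549.68 -51.41 302.72] M [ 1.52 -0.15  0.11] t 32.27
```

Still dragging (it moved 0.38 of 0.4).

>>> arm_command --commands '[0,0.2,0,0,0,0,-1,0,0.2,0,0,0,0,-1,0,0.1,0,0,0,0,-1,0,0,0,0,0,0,-1,0,0,0,0,0,0,-1]'

```text
t: 32.68
position: [0.5496, -0.0519, 0.3027]
ee_rot: [-3.132, 0.207, -0.0]
ft_force: [0.7, 5.9, -2.1]
gripper_width: 0.231
gripper_force: 50.0
```

```bash
python3 f.py
```

```text
Frow [5.3 5.  5.3] mean 5.22 Fz -1.7 q 21.26 pos [549.63 -51.89 302.71] M [ 1.56 -0.17  0.11] t 32.83
```

>>> arm_command --commands '[0,0.2,0,0,0,0,-1,0,0.2,0,0,0,0,-1,0,0,0,0,0,0,-1,0,0,0,0,0,0,-1,0,0,0,0,0,0,-1]'

```text
t: 33.25
position: [0.5496, -0.0523, 0.3027]
ee_rot: [-3.132, 0.207, -0.0]
ft_force: [0.0, 5.3, -1.6]
gripper_width: 0.233
gripper_force: 50.0
```

```bash
python3 f.py
```

```text
Frow [5.8 5.2 5.8] mean 5.62 Fz -1.6 q 20.86 pos [549.57 -52.29 302.71] M [ 1.52 -0.16  0.07] t 33.4
```

>>> arm_command --commands '[0,0.2,0,0,0,0,-1,0,0.2,0,0,0,0,-1,0,0,0,0,0,0,-1,0,0,0,0,0,0,-1,0,0,0,0,0,0,-1]'

```text
t: 33.82
position: [0.5495, -0.0526, 0.3027]
ee_rot: [-3.132, 0.207, -0.0]
ft_force: [0.3, 5.3, -1.9]
gripper_width: 0.232
gripper_force: 50.0
```

```bash
python3 f.py
```

```text
Frow [4.7 6.3 5.4] mean 5.46 Fz -1.9 q 20.54 pos [549.54 -52.6  302.72] M [ 1.57 -0.13  0.06] t 33.97
```

>>> arm_command --commands '[0,0.2,0,0,0,0,-1,0,0.2,0,0,0,0,-1,0,0,0,0,0,0,-1,0,0,0,0,0,0,-1,0,0,0,0,0,0,-1]'

```text
t: 34.38
position: [0.5495, -0.0527, 0.3027]
ee_rot: [-3.132, 0.207, -0.0]
ft_force: [0.7, 6.1, -2.0]
gripper_width: 0.235
gripper_force: 50.0
```

```bash
python3 f.py
```

```text
Frow [6.3 6.7 5.4] mean 6.11 Fz -2.2 q 20.41 pos [549.52 -52.73 302.7 ] M [ 1.7  -0.16  0.12] t 34.53
```

>>> arm_command --commands '[0,0.2,0,0,0,0,-1,0,0.2,0,0,0,0,-1,0,0.2,0,0,0,0,-1,0,0,0,0,0,0,-1,0,0,0,0,0,0,-1]'

```text
t: 34.95
position: [0.5495, -0.0529, 0.3027]
ee_rot: [-3.131, 0.206, -0.0]
ft_force: [1.4, 7.4, -2.0]
gripper_width: 0.229
gripper_force: 50.0
```

```bash
python3 f.py
```

```text
Frow [7.8 7.3 7.1] mean 7.38 Fz -1.6 q 20.25 pos [549.5  -52.89 302.69] M [ 1.95 -0.2   0.09] t 35.1
```

>>> arm_command --commands '[0,0.2,0,0,0,0,-1,0,0.2,0,0,0,0,-1,0,0,0,0,0,0,-1,0,0,0,0,0,0,-1,0,0,0,0,0,0,-1]'

```text
t: 35.52
position: [0.5495, -0.053, 0.3027]
ee_rot: [-3.131, 0.206, -0.0]
ft_force: [0.7, 7.1, -2.0]
gripper_width: 0.23
gripper_force: 50.0
```

```bash
python3 f.py
```

```text
Frow [8.  7.7 8.6] mean 8.13 Fz -2.3 q 20.14 pos [549.49 -53.   302.69] M [ 2.04 -0.22  0.06] t 35.67
```

>>> arm_command --commands '[0,-1.5,0,0,0,0,-1,0,-2,0,0,0,0,-1,0,-2,0,0,0,0,-1,0,0,0,0,0,0,-1,0,0,0,0,0,0,-1]'

```text
t: 36.08
position: [0.5498, -0.0511, 0.3027]
ee_rot: [3.133, -0.211, 0.0]
ft_force: [-0.5, 0.7, -1.7]
gripper_width: 0.231
gripper_force: 50.0
```

```bash
python3 f.py
```

```text
Frow [ 0.2 -0.2 -0.2] mean -0.09 Fz -2.1 q 22.19 pos [549.84 -50.98 302.69] M [0.05 0.01 0.  ] t 36.23
```

>>> arm_command --commands '[0,0,-5,0,0,0,-1,0,0,-15,0,0,0,-1,0,0,-22,0,0,0,-1,0,0,-18,0,0,0,-1,0,0,0,0,0,0,-1]'

```text
t: 36.65
position: [0.5512, -0.0507, 0.3663]
ee_rot: [3.134, -0.21, 0.011]
ft_force: [1.5, 0.1, -1.4]
gripper_width: 0.231
gripper_force: 50.0
```

>>> arm_command --commands '[-2,-20,0,0,0,0,-1,-3,-30,0,0,0,0,-1,-3,-30,0,0,0,0,-1,-3,-30,0,0,0,0,-1,-3,-30,0,0,0,0,-1]'

```text
t: 37.07
position: [0.5543, 0.0914, 0.362]
ee_rot: [3.134, -0.21, -0.001]
ft_force: [0.0, 1.1, -1.2]
gripper_width: 0.228
gripper_force: 50.0
```

>>> arm_command --commands '[-3,-30,0,0,0,0,-1,-3,-30,0,0,0,0,-1,-3,-30,0,0,0,0,-1,-2,-25,0,0,0,0,-1,-1,-14,0,0,0,0,-1]'

```text
t: 37.48
position: [0.5592, 0.2236, 0.3619]
ee_rot: [-3.133, 0.203, 0.002]
ft_force: [0.1, 0.4, -0.5]
gripper_width: 0.233
gripper_force: 50.0
```

>>> arm_command --commands '[0,0,15,0,0,0,-1,0,0,30,0,0,0,-1,0,0,30,0,0,0,-1,0,0,15,0,0,0,-1,0,0,5,0,0,0,-1]'

```text
t: 37.9
position: [0.5588, 0.2183, 0.2643]
ee_rot: [3.131, -0.211, -0.009]
ft_force: [-0.5, -0.2, -1.4]
gripper_width: 0.231
gripper_force: 50.0
```

```bash
python3 f.py; python3 e.py; python3 - <<'E'
from h import *
a=capture("top")["color"];b=capture("scene")["color"]
cv2.imwrite("pics/pl.png",np.hstack([cv2.resize(x,None,fx=2,fy=2,interpolation=2)[:,:,::-1] for x in (a[190:310,150:350],b[160:280,200:400])]))
E
```

```text
Frow [-0.7  0.1  0.4] mean -0.09 Fz -1.4 q 290.97 pos [559.77 218.86 266.42] M [ 0.07 -0.02 -0.05] t 38.05
25 q [53.8 55.  53.  54.2 55.4 56.6 57.8 55.8 57.  54.9 56.1 57.4 55.3 59.8 61.1 59.  60.3 58.1 59.4 60.7 58.5 59.8 61.1 58.9 56.8] median mid 54.36469895373255 ex [503.6 606.1]
25 q [-11.8 -10.8 -12.8 -11.8  -7.7  -6.7  -5.6  -7.6  -9.6 -11.7 -10.6  -9.6  -8.5  -7.5  -6.4  -5.4  -7.4  -6.4  -5.3  -7.3  -6.3  -5.2  -7.3  -9.3 -11.4] median mid -10.627138462874553 ex [504.8 604.9]
26 q [-109.6  -79.1  -78.2  -77.4  -79.3  -75.7  -74.8  -76.8  -75.9  -77.9  -77.   -76.1  -75.3  -77.3  -73.5  -72.7  -71.8  -73.8  -72.9  -72.   -74.   -73.1  -72.3  -74.3  -76.3  -78.3] median mid -78.77745692593125 ex [467.3 605.6]
bar q 291.6652947401282 pos [560.6 219.4 268.6] [-3.1  0.2 -0. ] [-0.  -0.3 -2.5] 38.1
```

View pics/pl.png

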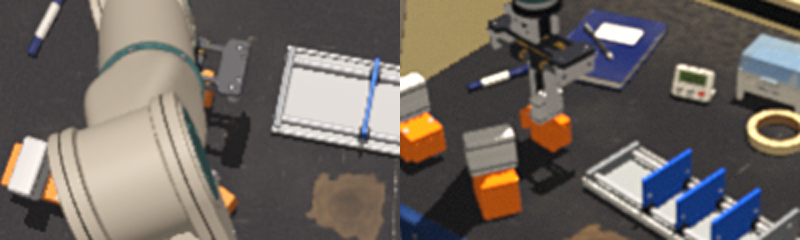

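The picture shows the block held over clear bench between the rack and the larger blocks. The three dividers look evenly spaced.

>>> arm_command --commands '[0,0,4,0,0,0,-1,0,0,3,0,0,0,-1,0,0,2,0,0,0,-1,0,0,0,0,0,0,-1,0,0,0,0,0,0,-1]'

```text
t: 38.62
position: [0.5599, 0.2198, 0.2586]
ee_rot: [3.135, -0.21, -0.0]
ft_force: [-1.1, -0.2, -1.2]
gripper_width: 0.235
gripper_force: 50.0
```

```bash
python3 f.py
```

```text
Frow [ 0.3  0.8 -1. ] mean 0.04 Fz -1.5 q 291.93 pos [559.99 219.8  258.71] M [0.05 0.01 0.01] t 38.77
```

>>> arm_command --commands '[0,0,2,0,0,0,-1,0,0,1.5,0,0,0,-1,0,0,1,0,0,0,-1,0,0,0.5,0,0,0,-1,0,0,0,0,0,0,-1]'

```text
t: 39.18
position: [0.5599, 0.2197, 0.2535]
ee_rot: [3.134, -0.21, -0.001]
ft_force: [0.5, 0.2, -2.0]
gripper_width: 0.235
gripper_force: 50.0
```

```bash
python3 f.py
```

```text
Frow [-0.6 -0.4 -0. ] mean -0.36 Fz -1.9 q 291.88 pos [559.97 219.75 253.64] M [ 0.04  0.01 -0.01] t 39.33
```

>>> arm_command --commands '[0,0,0.4,0,0,0,-1,0,0,0.4,0,0,0,-1,0,0,0.3,0,0,0,-1,0,0,0,0,0,0,-1,0,0,0,0,0,0,-1]'

```text
t: 39.75
position: [0.56, 0.2198, 0.2533]
ee_rot: [-3.134, 0.21, -0.001]
ft_force: [-0.8, -0.1, 6.2]
gripper_width: 0.229
gripper_force: 50.0
```

```bash
python3 f.py
```

```text
Frow [-1.2  0.6 -0.5] mean -0.36 Fz 5.3 q 291.92 pos [560.03 219.78 253.28] M [-0.17  0.38 -0.01] t 39.9
```

Standing on the bench, so I'll release, then lift.

>>> arm_command --commands '[0,0,-0.4,0,0,0,-0.4,0,0,0,0,0,0,-0.3,0,0,0,0,0,0,0,0,0,0,0,0,0,0.3,0,0,0,0,0,0,0.5]'

```text
t: 40.32
position: [0.56, 0.2197, 0.2528]
ee_rot: [3.135, -0.21, -0.0]
ft_force: [-0.1, 0.7, -0.3]
gripper_width: 0.529
gripper_force: 0.0
```

>>> arm_command --commands '[0,0,0,0,0,0,0.5,0,0,0,0,0,0,0.5,0,0,0,0,0,0,0.5,0,0,0,0,0,0,0.5,0,0,0,0,0,0,0.5]'

```text
t: 40.73
position: [0.56, 0.2198, 0.253]
ee_rot: [-3.135, 0.21, -0.0]
ft_force: [-0.0, -0.4, 0.5]
gripper_width: 0.75
gripper_force: 0.0
```

>>> arm_command --commands '[0,0,-10,0,0,0,0.5,0,0,-20,0,0,0,0.5,0,0,-35,0,0,0,0.5,0,0,-40,0,0,0,0.5,0,0,-40,0,0,0,0.5]'

```text
t: 41.15
position: [0.5595, 0.2195, 0.3999]
ee_rot: [3.134, -0.21, -0.001]
ft_force: [0.8, -0.4, 0.1]
gripper_width: 0.747
gripper_force: 0.0
```

>>> arm_command --commands '[0,20,0,0,0,0,0.5,0,30,0,0,0,0,0.5,0,30,0,0,0,0,0.5,0,30,0,0,0,0,0.5,0,30,0,0,0,0,0.5]'

```text
t: 41.57
position: [0.5408, 0.0797, 0.399]
ee_rot: [-3.134, 0.209, -0.002]
ft_force: [0.7, 0.2, 0.6]
gripper_width: 0.755
gripper_force: 0.0
```

>>> arm_command --commands '[0,35,0,0,0,0,0.5,0,35,0,0,0,0,0.5,0,35,0,0,0,0,0.5,0,30,0,0,0,0,0.5,0,0,0,0,0,0,0.5]'

```text
t: 41.98
position: [0.522, -0.06, 0.399]
ee_rot: [3.129, -0.225, 0.001]
ft_force: [-0.2, -0.5, -0.1]
gripper_width: 0.75
gripper_force: 0.0
```

```bash
python3 f.py; python3 - <<'E'
from h import *
a=capture("top")["color"];b=capture("scene")["color"]
cv2.imwrite("pics/fin.png",np.hstack([cv2.resize(x,None,fx=1.5,fy=1.5,interpolation=2)[:,:,::-1] for x in (a[160:320,150:416],b[160:320,200:466])]))
E
```

```text
Frow [0.7 0.1 1.1] mean 0.66 Fz 0.7 q 15.25 pos [523.05 -54.4  398.75] M [0.1  0.04 0.01] t 42.13
```

View pics/fin.png

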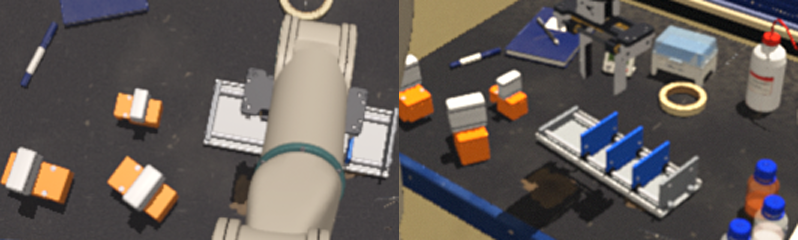

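The block stands upright on clear bench at (138,108) in the left crop, the dividers are evenly spaced in the right crop, and the gripper touches nothing.

```bash
python3 -c "
from station import *
print(close_job())"
```

```text
the job is handed in; nothing more can be done
None
```

I drew the three dividers in with the spacer block, each until it bore with roughly 3 N beyond the drag; by arm position the second and third spacings came to about 66.3 and 65.5 mm. The block stands upright on the bench clear of the rack, and the job was handed in at about 42 s with the gripper touching nothing.

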